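Match spare rollers to the cracked line clamps

ROBOT

A 6-joint arm with a two-finger parallel gripper is mounted at the origin on the work surface. World frame = base frame: x ahead of the robot, y to its left, z up, the work surface at z = 0. Lengths are in m, angles in rad, forces in N, time in s.
With the tool pointing down it reaches from about 0.275 to 0.725 m from the base axis. Payload 5.6 kg.
Tool frame: the origin (TCP) lies at the very end of the fingers, on their centre line; the grasp point (between the pads) lies 19 mm behind it; z points along the fingers, y is the line along which they close (so a half turn about z gives the same grasp; the last joint's range is limited). The gripper opens to 85 mm and grips with 20 to 120 N. Pads are 22 mm wide; open, the fingers measure 114 mm over their backs; the gripper's body (76 mm by 85 mm) begins 54 mm behind the grasp point. The pads swing forward as they close: fully open they stand 13 mm farther back than shut.
Start: joints at [-0.987, 0.255, 0.108, 0, -1.424, -0.285], TCP at [0.162, -0.526, 0.231] pointing down, gripper open.
Joint ranges: [-2.95, 2.95], [-1.21, 1.97], [-1.09, 1.5], [-2.87, 1.71], [-2.94, -0.07], [-3.05, 3.05]. Speed limits (rad/s): [2.57, 2.57, 3.14, 3.14, 3.14, 3.14].

INTERFACE

Orientations are given as a unit quaternion [w, x, y, z].
In Python, from bench import ctrl, eyes, job gives the robot as it stands. The module is installed in compiled form; this text tells all that it offers. Calls block until the motion is done:
- ctrl.goto(position, orientation): joint-space move of the TCP to a pose.
- ctrl.move_l(position, feed=0.15, rot=None): straight line of the TCP; rot=None keeps the orientation; feed is the mean speed in m/s.
- ctrl.movej(angles): joint-space move.
- ctrl.command_gripper(opening, strength=None): finger opening in m; strength is the grip in N (None keeps the last); returns when the fingers have stopped.
- ctrl.dwell(seconds).
- ctrl.solve_ik(position, orientation): joint angles nearest the present ones, or None.
- eyes.grab_frame(name): name is "scene" or "top" or "wrist"; returns a dict with "image" (400x640x3 uint8, red, green, blue), "fx", "fy", "cx", "cy" (pixels), "extrinsics" (4x4, takes a point from camera to world coordinates); the wrist camera has in their place "mount" (4x4, takes a point from camera to tool coordinates, whose origin is the TCP and whose axes are the flange's). Camera axes: x right, y down, z forward; pixel columns grow to the right and rows downward; lengths in m; the calibration is good to about 2 mm. A picture is of the moment at which its call begins: read the wrist's pose just before it. There is no depth.
A pose or a line that the arm cannot do raises ctrl.IKError and nothing moves.
- job.job_done(): hands the job in; it is judged then, once.
Readings, each from a call of its own:
- ctrl.read_time(): time.
- ctrl.read_q(): joint angles.
- ctrl.read_joint_vel(): joint speeds.
- ctrl.read_effort(): joint torques, N m.
- ctrl.read_position(): TCP position.
- ctrl.read_ee_rot(): TCP orientation.
- ctrl.read_contact_force(): force on the tool from outside, world axes, zero at the start.
- ctrl.read_moment(): the same for the moment, N m.
- ctrl.read_opening(): finger opening in m.
- ctrl.read_gripper_force(): force on a finger pad.
Only numpy, scipy, OpenCV 4.12 (cv2) and the standard library are available. Lean on these libraries where they do the work, as an engineer would, in place of code of your own. Each camera call takes 0.05 s, during which the arm holds its last target. There are 200 camera calls.

TASK

Give each of the three repair trays the spare white nylon roller that fits its clamp: the small roller to the small clamp, the medium to the medium, the large to the large, each left standing upright in the middle of that tray's round rubber pad. Work in order of size, smallest first and largest last. Leave the brass thumbwheel, the rectangular nylon spacer, the hex key set and the grease pot where they are.

Things in the scene. Friction and masses are not known exactly. Their poses are not given: they have to be found in the camera images.
- small_roller: The small clamp roller: a loose white nylon cylinder standing on its flat end, 20 mm in diameter and 22 mm tall, with a small steel-rimmed dark bore in its top. Origin at the centre of its underside, z up along its axis.
- medium_roller: The medium clamp roller: a loose white nylon cylinder standing on its flat end, 30 mm in diameter and 22 mm tall, with a small steel-rimmed dark bore in its top. Origin at the centre of its underside, z up along its axis.
- large_roller: The large clamp roller: a loose white nylon cylinder standing on its flat end, 40 mm in diameter and 22 mm tall, with a small steel-rimmed dark bore in its top. Origin at the centre of its underside, z up along its axis.
- small_clamp_tray: Fixed aluminium tray 140 x 125 x 4 mm with a black round rubber pad (60 mm across, its top 7 mm above the counter) and, beyond it, a cracked beige clamp housing 55 x 28 mm, 18 mm high, with a dark round roller bay 20 mm across. Origin under the pad's centre at counter height; x points from pad to clamp (middle at x = 66 mm, long side along y); plate x -40 to 100 mm, y -62.5 to 62.5 mm.
- medium_clamp_tray: Fixed aluminium tray 140 x 125 x 4 mm with a black round rubber pad (60 mm across, its top 7 mm above the counter) and, beyond it, a cracked beige clamp housing 80 x 38 mm, 24 mm high, with a dark round roller bay 30 mm across. Origin under the pad's centre at counter height; x points from pad to clamp (middle at x = 66 mm, long side along y); plate x -40 to 100 mm, y -62.5 to 62.5 mm.
- large_clamp_tray: Fixed aluminium tray 140 x 125 x 4 mm with a black round rubber pad (60 mm across, its top 7 mm above the counter) and, beyond it, a cracked beige clamp housing 105 x 48 mm, 30 mm high, with a dark round roller bay 40 mm across. Origin under the pad's centre at counter height; x points from pad to clamp (middle at x = 66 mm, long side along y); plate x -40 to 100 mm, y -62.5 to 62.5 mm.
- thumbwheel: Bystander: brass knurled thumbwheel lying flat, a disc 32 mm in diameter and 9 mm thick with an 18 mm hub, 17 mm tall in all. Loose. Origin at the centre of its underside.
- spacer: Bystander: white nylon spacer, a rectangular block 34 x 24 mm and 22 mm tall (not round). Loose. Origin at the centre of its underside, x along its length.
- hex_key_set: Bystander: steel hex keys upright in a red holder 55 x 28 mm and 30 mm tall, keys to 66 mm. Loose, stands between two trays. Origin at the centre of its underside, x along its length.
- grease_pot: Bystander: small round jar 40 mm in diameter and 40 mm tall, amber with a black cap. Loose, stands between two trays. Origin at the centre of its underside.
There are look-alikes about, which are no part of the job. Leave any pink look-alike of the large_roller alone.

How it is judged:
On the way, in this order (a step that is already met when the one before it is completed fails the run):
1. the small roller stands released in the middle of the small clamp's pad (horizontal distance between small_roller and small_clamp_tray below 0.012 m and z of small_roller in the frame of small_clamp_tray between 0.004 and 0.01 m and angle between small_roller's own z axis and vertical below 0.12 rad and linear speed of small_roller below 0.03 m/s and contact force between the fingers and small_roller below 0.1 N), for 0.2 s.
2. the medium roller stands released in the middle of the medium clamp's pad (horizontal distance between medium_roller and medium_clamp_tray below 0.012 m and z of medium_roller in the frame of medium_clamp_tray between 0.004 and 0.01 m and angle between medium_roller's own z axis and vertical below 0.12 rad and linear speed of medium_roller below 0.03 m/s and contact force between the fingers and medium_roller below 0.1 N), for 0.2 s.
3. the large roller stands released in the middle of the large clamp's pad (horizontal distance between large_roller and large_clamp_tray below 0.012 m and z of large_roller in the frame of large_clamp_tray between 0.004 and 0.01 m and angle between large_roller's own z axis and vertical below 0.12 rad and linear speed of large_roller below 0.03 m/s and contact force between the fingers and large_roller below 0.1 N), for 0.2 s.
At the end, for the whole second after the job is handed in: Each roller stands upright (within 0.12 rad) at rest and released on the pad of the tray whose clamp has its size, its centre within 12 mm of the pad's centre; thumbwheel, spacer, hex key set and grease pot are each within 20 mm of where they started (all of step 1 and all of step 2 and all of step 3 and distance of each of thumbwheel, spacer, hex_key_set, grease_pot from where it was at the start of the episode below 0.02 m); the robot touches nothing.
It fails at once if the thumbwheel is moved more than 20 mm (distance of thumbwheel from where it was at the start of the episode above 0.02 m).
It fails at once if the spacer is moved more than 20 mm (distance of spacer from where it was at the start of the episode above 0.02 m).
It fails at once if the hex key set is moved more than 20 mm (distance of hex_key_set from where it was at the start of the episode above 0.02 m).
It fails at once if the grease pot is moved more than 20 mm (distance of grease_pot from where it was at the start of the episode above 0.02 m).
It also fails if it takes over 88 s, if anything falls off the work surface, if the arm or the gripper's body presses on something with over 40 N, if the wrist force passes 120 N, or if a joint passes its speed limit or range.

## Working session

There is one attempt and no reset: what is moved stays moved. The work goes in short steps, each a Python script; the robot and the scene stay as the last script left them, time stands still between calls to the robot, and variables do not carry over. Pictures are saved under pics/ and viewed, at most 14 in all, crops included, and the job is handed in when it is done.

```bash
mkdir -p pics
python3 - <<'E'
from bench import ctrl,eyes
import cv2,numpy as np
for n in("top","scene"):
    f=eyes.grab_frame(n);cv2.imwrite(f"pics/{n}0.png",f["image"][:,:,::-1])
    print(n,f["fx"],f["fy"],f["cx"],f["cy"]);print(np.round(f["extrinsics"],4).tolist())
print(ctrl.read_time(),ctrl.read_ee_rot())
E
```

```text
top 399.0862439066608 399.0862439066608 323.93920857387616 198.0569568729954
[[-0.0108, -0.9908, 0.1353, 0.4223], [-0.9997, 0.0076, -0.0235, 0.0129], [0.0222, -0.1355, -0.9905, 0.7543], [0.0, 0.0, 0.0, 1.0]]
scene 425.4946869201189 425.4946869201189 314.0683698177594 202.1572002586096
[[-0.902, 0.3093, -0.3011, 0.8353], [0.4314, 0.6724, -0.6016, 0.5859], [0.0164, -0.6725, -0.7399, 0.741], [0.0, 0.0, 0.0, 1.0]]
0.1 [-1.57096818e-04 -1.48816478e-01  9.88864457e-01  8.46171852e-04]
```

View pics/top0.png

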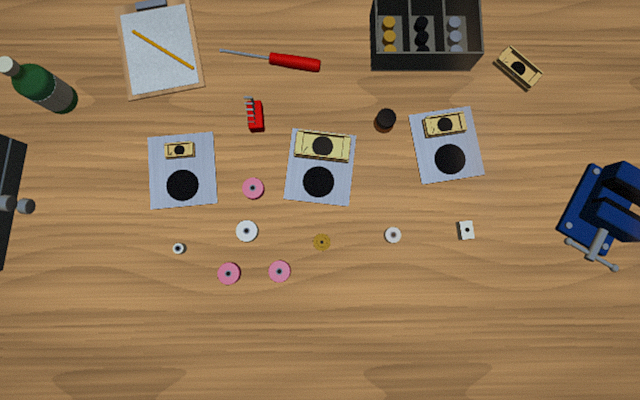

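View pics/scene0.png

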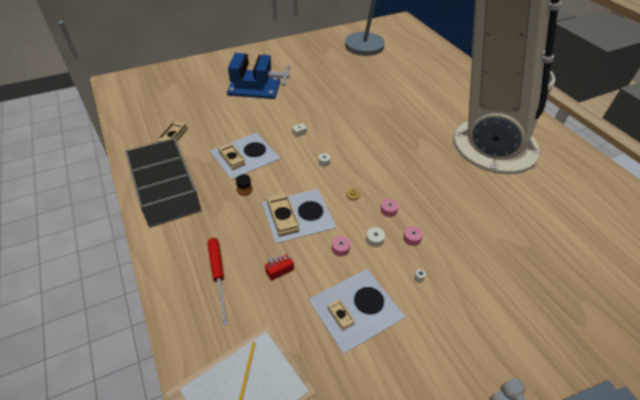

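Top view: the small tray is on the left with its pad at (182,185). The large tray is in the middle (318,182) and the medium on the right (450,158). White rollers: small (178,248), large (246,231), medium (393,235). The spacer is at (467,230), and pink decoys are at (253,188), (228,273) and (279,271). The scene view agrees. Next I'll localise everything in both images.

```bash
cat > h.py <<'E'
import numpy as np,cv2
from bench import ctrl,eyes
def ray(f,u,v,z,T=None):
    T=f["extrinsics"] if T is None else T
    d=T[:3,:3]@[(u-f["cx"])/f["fx"],(v-f["cy"])/f["fy"],1]; o=T[:3,3]
    return o+d*(z-o[2])/d[2]
def blob(f,mask,u,v,r=26):
    n,l,s,c=cv2.connectedComponentsWithStats(mask.astype(np.uint8))
    k=min([i for i in range(1,n) if s[i][4]>15],key=lambda i:np.hypot(*(c[i]-[u,v])))
    m=(l==k).astype(np.uint8); cs,_=cv2.findContours(m,cv2.RETR_EXTERNAL,cv2.CHAIN_APPROX_NONE)
    return cs[0][:,0,:].astype(float),c[k]
E
python3 - <<'E'
from h import *
obj={"top":dict(sp=(182,185),lp=(318,182),mp=(450,158),s=(178,248),l=(246,231),m=(393,235),spacer=(467,230),tw=(321,242),pot=(385,120),p1=(253,188),p2=(228,273),p3=(279,271)),
"scene":dict(sp=(369,300),lp=(311,211),mp=(255,150),s=(420,274),l=(376,236),m=(324,158),spacer=(300,128),tw=(353,193),pot=(244,184),p1=(341,245),p2=(413,235),p3=(389,207))}
for n in obj:
    f=eyes.grab_frame(n);im=f["image"].astype(int);hsv=cv2.cvtColor(f["image"],cv2.COLOR_RGB2HSV)
    dark=im.max(2)<60; white=(hsv[...,1]<45)&(hsv[...,2]>120); pink=(hsv[...,0]>150)&(hsv[...,2]>120)&(hsv[...,1]>40);brass=(hsv[...,1]>140)&(hsv[...,0]>15)
    for k,(u,v) in obj[n].items():
        pad=k in("sp","lp","mp"); 
        m=dark if pad or k=="pot" else pink if k[0]=="p" else white
        if k=="tw": print(n,k,np.round(ray(f,u,v,.01)[:2],4)); continue
        z=.007 if pad else .04 if k=="pot" else .022
        c,ce=blob(f,m,u,v)
        P=np.array([ray(f,a,b,z)[:2] for a,b in c]); (x,y),r=cv2.minEnclosingCircle(P.astype(np.float32))
        print(n,k,np.round(ce,1),"centroid",np.round(ray(f,*ce,z)[:2],4),"circ",np.round([x,y,2*r],4))
E
```

```text
top sp [182.1 184.8] centroid [0.5517 0.2622] circ [0.5518 0.262  0.0589]
top lp [318.1 181.4] centroid [0.5564 0.0059] circ [0.5564 0.006  0.0586]
top mp [449.5 158.8] centroid [ 0.599 -0.248] circ [ 0.5991 -0.2481  0.0592]
top s [178.  247.9] centroid [0.4334 0.2603] circ [0.4334 0.2606 0.0193]
top l [246.1 230.4] centroid [0.4638 0.1381] circ [0.464  0.138  0.0396]
top m [392.6 234.4] centroid [ 0.4539 -0.1299] circ [ 0.454  -0.1298  0.0292]
top spacer [466.5 229.4] centroid [ 0.4619 -0.2674] circ [ 0.462  -0.2667  0.04  ]
top tw [0.4417 0.0016]
top pot [385.5 118.8] centroid [ 0.668  -0.1204] circ [ 0.6677 -0.1214  0.0422]
top p1 [252.4 187.7] centroid [0.5427 0.1278] circ [0.5431 0.1278 0.0403]
top p2 [227.9 273.1] centroid [0.3876 0.1695] circ [0.3877 0.1694 0.0399]
top p3 [279.  270.9] centroid [0.3904 0.078 ] circ [0.3902 0.078  0.04  ]
scene sp [368.6 300.3] centroid [0.5514 0.2642] circ [0.5511 0.2637 0.0555]
scene lp [310.1 210.5] centroid [0.556  0.0086] circ [0.5557 0.0083 0.0541]
scene mp [254.4 149.2] centroid [ 0.5978 -0.2454] circ [ 0.5973 -0.2461  0.0535]
scene s [420.2 273.4] centroid [0.4332 0.2626] circ [0.4333 0.2623 0.0209]
scene l [375.4 234.4] centroid [0.4634 0.1405] circ [0.4632 0.1405 0.0411]
scene m [323.9 157.1] centroid [ 0.4538 -0.1272] circ [ 0.4537 -0.1276  0.0318]
scene spacer [298.8 127.2] centroid [ 0.4616 -0.2644] circ [ 0.4618 -0.2656  0.04  ]
scene tw [0.4411 0.0037]
scene pot [243.  181.6] centroid [ 0.672  -0.1109] circ [ 0.6698 -0.1108  0.0465]
scene p1 [340.6 243.9] centroid [0.5432 0.1314] circ [0.5429 0.1307 0.0408]
scene p2 [413.1 233.5] centroid [0.3885 0.1725] circ [0.3888 0.1717 0.0405]
scene p3 [389.3 205.2] centroid [0.3909 0.0813] circ [0.3906 0.0808 0.0404]
```

Sizes match in both views (20, 30, 40 and 60 mm), and the two cameras differ by about 2.4 mm in y, so I'll use their average. A grasp closing along world y clears all neighbours. Small roller first.

```bash
cat >> h.py <<'E'
POS=dict(s=((.4334,.2614),(.5516,.2631),.020),m=((.4539,-.1287),(.5985,-.2470),.030),l=((.4637,.1393),(.5562,.0071),.040))
Q=[0,0,1,0]
def run(k):
    (a,b),(c,d),D=POS[k]; zp=.005
    ctrl.command_gripper(D+.03,40)
    ctrl.goto([a,b,.10],Q); ctrl.move_l([a,b,zp],.1)
    ctrl.command_gripper(D-.01,40); print("grip",ctrl.read_opening(),ctrl.read_gripper_force(),ctrl.read_contact_force())
    ctrl.move_l([a,b,.12],.15); print("held",ctrl.read_opening(),ctrl.read_gripper_force())
    ctrl.goto([c,d,.12],Q); ctrl.move_l([c,d,.03],.15); ctrl.move_l([c,d,zp+.0075],.04); print("F",ctrl.read_contact_force())
    ctrl.command_gripper(D+.025); ctrl.dwell(.2); ctrl.move_l([c,d,.13],.15); print("t",ctrl.read_time())
E
python3 - <<'E'
from h import *
for k in "sml":
    for P in POS[k][:2]:
        for z in (.005,.12):print(k,z,[np.round(ctrl.solve_ik([*P,z],q),2).tolist() for q in ([0,0,1,0],[0,1,0,0])])
run("s")
ctrl.goto([.45,.0,.25],Q)
f=eyes.grab_frame("top");cv2.imwrite("pics/top1.png",cv2.resize(f["image"][130:290,100:340,::-1],None,fx=3,fy=3))
print(ctrl.read_time())
E
```

```text
s 0.005 [[0.85, 0.36, -0.37, 0.0, -0.84, -2.42], [0.85, 0.36, -0.37, 0.0, -0.84, 0.72]]
s 0.12 [[0.85, 0.23, -0.21, 0.0, -1.13, -2.42], [0.85, 0.23, -0.21, 0.0, -1.13, 0.72]]
s 0.005 [[0.7, 0.53, -0.08, 0.0, -0.96, -2.27], [0.7, 0.53, -0.08, 0.0, -0.96, 0.87]]
s 0.12 [[0.7, 0.43, 0.07, 0.0, -1.21, -2.27], [0.7, 0.43, 0.07, 0.0, -1.21, 0.87]]
m 0.005 [[0.06, 0.31, -0.46, 0.0, -0.81, -1.63], [0.06, 0.31, -0.46, 0.0, -0.81, 1.51]]
m 0.12 [[0.06, 0.17, -0.3, 0.0, -1.11, -1.63], [0.06, 0.17, -0.3, 0.0, -1.11, 1.51]]
m 0.005 [[-0.15, 0.59, 0.03, 0.0, -1.01, -1.42], [-0.15, 0.59, 0.03, 0.0, -1.01, 1.72]]
m 0.12 [[-0.15, 0.5, 0.18, 0.0, -1.26, -1.42], [-0.15, 0.5, 0.18, 0.0, -1.26, 1.72]]
l 0.005 [[0.62, 0.33, -0.43, 0.0, -0.82, -2.19], [0.62, 0.33, -0.43, 0.0, -0.82, 0.95]]
l 0.12 [[0.62, 0.19, -0.27, 0.0, -1.11, -2.19], [0.62, 0.19, -0.27, 0.0, -1.11, 0.95]]
l 0.005 [[0.29, 0.44, -0.24, 0.0, -0.89, -1.86], [0.29, 0.44, -0.24, 0.0, -0.89, 1.28]]
l 0.12 [[0.29, 0.33, -0.08, 0.0, -1.16, -1.86], [0.29, 0.33, -0.08, 0.0, -1.16, 1.28]]
grip 0.018464180385473473 39.16694462299347 [-1.90161896 -0.44520591  4.84059725]
held 0.018376636399019604 39.033538699150085
F [-3.06160953 -0.2831816   4.89032676]
t 9.3833
10.6083
```

View pics/top1.png

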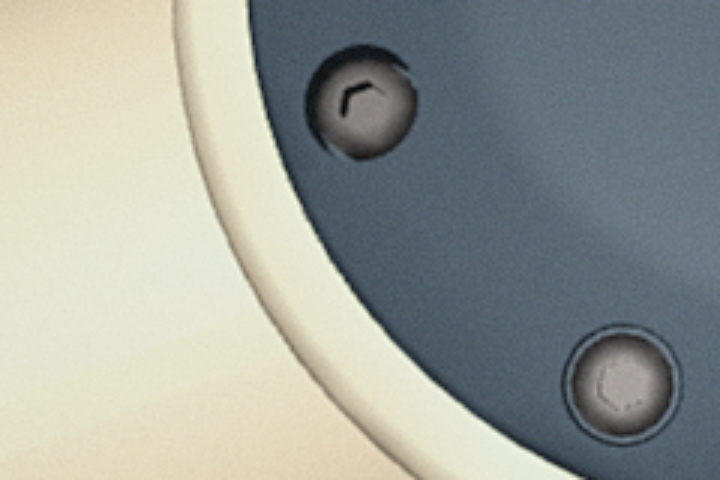

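The arm blocks the top camera in that picture. I'll move it back to the start pose and look again.

Run:
```python
from h import *
ctrl.movej([-0.987,0.255,0.108,0,-1.424,-0.285])
f=eyes.grab_frame("top");cv2.imwrite("pics/top2.png",cv2.resize(f["image"][100:300,130:370,::-1],None,fx=3,fy=3))
im=f["image"];hsv=cv2.cvtColor(im,cv2.COLOR_RGB2HSV);w=(hsv[...,1]<45)&(hsv[...,2]>120)
c,ce=blob(f,w,182,185);print(ce,len(c),ray(f,*ce,.029),ctrl.read_time())
```

```text
[177.92857143 183.08571429] 29 [0.55104378 0.26254497 0.029     ] 12.8083
```

View pics/top2.png

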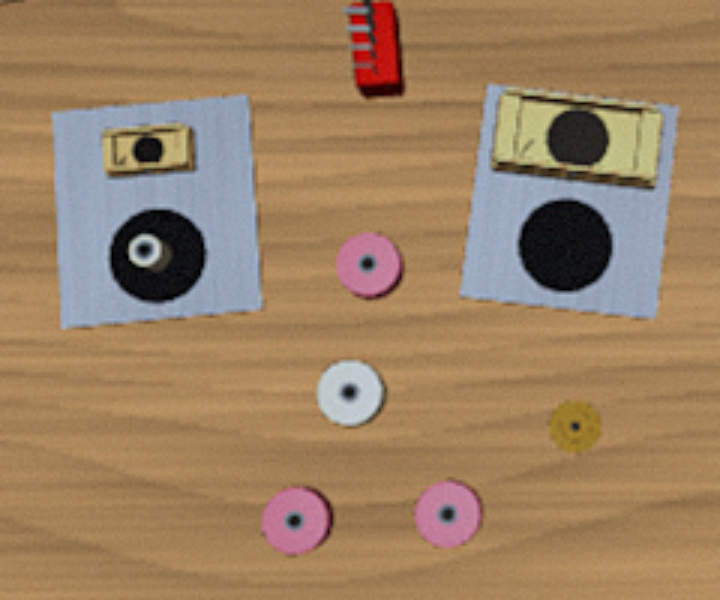

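The small roller stands upright in the middle of its pad, within 1 mm of the pad centre measured by the same camera. Medium next, then large, with a check between.

```bash
cat > go.py <<'E'
from h import *
H=[-0.987,0.255,0.108,0,-1.424,-0.285]
def chk(uv):
    ctrl.movej(H);f=eyes.grab_frame("top");hsv=cv2.cvtColor(f["image"],cv2.COLOR_RGB2HSV);w=(hsv[...,1]<45)&(hsv[...,2]>120)
    m=np.zeros_like(w);u,v=uv;m[v-16:v+16,u-16:u+16]=1
    yy,xx=np.mgrid[:400,:640];m=(np.hypot(xx-u,yy-v)<15)
    c,ce=blob(f,w&m,*uv);P=np.array([ray(f,*p,.029)[:2] for p in c],np.float32);print(uv,ray(f,*ce,.029),cv2.minEnclosingCircle(P),ctrl.read_time());return f,ray(f,*ce,.029)[:2]
run("m");f,p=chk((450,158))
if np.hypot(*(p-[.599,-.248]))<.007:
    run("l");f,p=chk((318,182))
cv2.imwrite("pics/top3.png",f["image"][:,:,::-1])
E
python3 go.py
```

```text
grip 0.028657499430572376 39.44888234138489 [-1.77188595  0.91697265  6.01966087]
held 0.02839252857072238 39.42146122455597
F [-3.04838098  1.37553339  4.61830332]
t 20.975
(450, 158) [ 0.59827909 -0.2475361   0.029     ] ((0.5982967019081116, -0.2476263791322708), 0.014942198060452938) 22.9333
grip 0.03875809178381234 40.05502223968506 [-1.10525627  0.06008151  5.65999174]
held 0.03838946722563579 40.170848965644836
F [-1.93720073  0.71088454  5.08730186]
t 31.7917
(318, 182) [0.55588157 0.00649636 0.029     ] ((0.556071400642395, 0.006305585615336895), 0.020124074071645737) 34.225
```

View pics/top3.png

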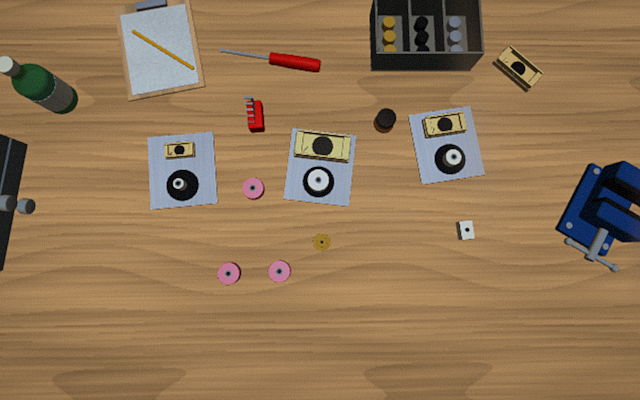

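All three rollers stand centred on their pads at (179,183), (318,181) and (454,156). The bystanders haven't moved, so I'm handing in.

```bash
python3 -c "
from bench import job
print(job.job_done())"
```

```text
the job is handed in; nothing more can be done
None
```

The job is handed in: the small, medium and large rollers were placed in that order, each standing upright within about 1 mm of its pad's centre by the top camera, with the bystanders unmoved and about 34 s on the clock; the judge returned no verdict.

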